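Seat the drive pin in the specimen turntable

ROBOT

A 6-joint arm with a two-finger parallel gripper is mounted at the origin on the work surface. World frame = base frame: x ahead of the robot, y to its left, z up, the work surface at z = 0. Lengths are in m, angles in degrees, forces in N, time in s.
With the tool pointing down it reaches from about 0.35 to 0.775 m from the base axis. Payload 7.3 kg.
Tool frame: the origin (TCP) lies midway between the tips of the shut fingers; the grasp point (between the pads) lies 19 mm behind it; z points along the fingers, y is the line along which they close (so a half turn about z gives the same grasp; the last joint's range is limited). The gripper opens to 92 mm and grips with 3 to 60 N. Pads are 19 mm wide; open, the fingers measure 130 mm over their backs; the gripper's body (75 mm by 190 mm) begins 47 mm behind the grasp point.
Start: joints at [61.708, 19.595, 87.324, -0, 73.075, -8.365], TCP at [0.179, 0.494, 0.227] pointing down, gripper open.
Joint ranges: [-145.02, 145.02], [-44.19, 115.74], [2.07, 154.8], [-57.11, 237.11], [16.16, 152.29], [-177.93, 177.93]. Speed limits (degrees/s): [147.25, 147.25, 180, 180, 180, 180].

INTERFACE

Orientations are given as a 3x3 rotation matrix whose columns are the frame's x, y, z axes.
In Python, from cell import sense, get_image, job_done gives the robot as it stands.
- The arm moves only by the shell command python3 -m handwheel 'ROWS'. ROWS is JSON, one flat list of numbers, 7 for each row, row after row: the shift along the tool's x, y, z scaled (see below), then the turn, a rotation vector about the tool's x, y, z scaled (see below), then the closure in counts, from 0 (fully open) to 255 (shut). In form: [dx, dy, dz, rx, ry, rz, grip, dx, dy, dz, rx, ry, rz, grip, ...]. A call has 1 to 20 rows; each row shifts and turns the commanded pose from where the row before left it, along the tool's axes as they then stand; what a row does not reach is not made up. The controller multiplies each number of a shift by 0.2 m and each number of a turn by 90 degrees. A row lasts 1/12 s, in which the tool goes at most 41.7 mm and 7.16 degrees, less where a joint would pass 70% of its speed; a pose out of reach is approached as far as the arm can. A call with a number of a shift or a turn outside -1 to 1 is refused whole. A call with a gripper value outside its range is refused whole. The fingers move at their own pace and stop on an object; the grip force is fixed at half the most. Time passes only in rows, so rows that do not move let the fingers close. It gives the time, the measured TCP pose, the force, the opening and the grip force at its end, in the units of the state.
- sense(): the state, without advancing time (a new reading comes with each control period).
- get_image(name): name is "scene" or "top"; returns a dict with "pixels" (384x512x3 uint8, red, green, blue), "intrinsics" (3x3 intrinsics, pixels), "R" (3x3) and "t" (3): a world point X has camera coordinates R X + t. Camera axes: x right, y down, z forward; pixel columns grow to the right and rows downward; lengths in m; the calibration is good to about 2 mm. A picture is of the moment at which its call begins. There is no depth.
- job_done(): hands the job in; it is judged then, once.
The state is a dict: "time_s": time; "q": joint angles; "dq": joint speeds; "joint_efforts": joint torques, N m; "tcp_pos": TCP position; "orientation": TCP orientation; "contact_force": force on the tool from outside, world axes, zero at the start; "moment": the same for the moment, N m; "finger_gap": finger opening in m; "finger_force": force on a finger pad.
Only numpy, scipy, OpenCV 4.12 (cv2) and the standard library are available. Lean on these libraries where they do the work, as an engineer would, in place of code of your own. Each camera call takes 0.05 s, during which the arm holds its last target. There are 200 camera calls.

TASK

Take the spring-loaded drive pin out of its branch-wood stand, set its brass tip lightly on the black turntable disc and slide it around the disc until it drops into the unmarked blind hole. Then push the pin gently fully home, so that it stands upright with its steel collar flush on the disc, and let go; never lean hard on the turntable, and leave the figurine, the log slice and the sample block undisturbed.

Things in the scene. Friction and masses are not known exactly. Their poses are not given: they have to be found in the camera images.
- pin: spring-loaded drive pin, 0.1 kg, upright in its stand. Origin: centre of the underside of its steel collar (24 mm diameter, 5 mm thick); z up along the pin. Above: round aluminium grip, 18 mm diameter, 5 to 54 mm above the origin, red cap (19 mm) up to 60 mm. Below: brass plunger, 8 mm diameter
- pin_stand: fixed upright piece of branch, 62 mm diameter, 40 mm high, bark outside, pale top with a 12 mm hole 26 mm deep in the middle in which the pin stands, its collar resting on the top. Origin: centre of the underside; z up
- turntable: fixed specimen turntable, 54 mm high: round grey and aluminium base (144 mm diameter), on it a locked black disc (120 mm diameter). Origin: centre of the underside, on the disc's axis; z up; x, y fixed to the base, whose black knob sticks out on +x. A brass boss (12 mm diameter, 4 mm high) marks the disc's centre
- figurine: bystander: black carved figurine, 113 mm high, foot 52 mm diameter. Origin: centre of the underside
- log_slice: bystander: log slice lying flat, 84 mm diameter, 24 mm thick. Origin: centre of the underside
- sample_block: bystander: pale wood sample 70 x 45 x 22 mm. Origin: centre of the underside
- pin_nose (a point): end of the brass plunger as it stands free, 16 mm below the pin's origin (fixed in the pin, not following the plunger). The last 4 mm narrow to a 3 mm wide flat nose. The plunger retracts up to 6 mm into the pin against a spring: about 1 N at first, 0.7 N more per mm, 5.2 N fully in; beyond that it is rigid
- disc_face (a point): centre of the disc's flat black top face, 54 mm above the turntable's origin, axes as the turntable's. The disc's only hole (10 mm diameter, blind, 18 mm deep) has its centre 26 mm from here at an unknown angle, at most 1.5 rad either side of the -x direction (the half facing the robot)
Things that resemble listed ones, but are neither listed nor needed, are in the scene too. What is shaped like the pin but orange or turquoise is not meant.

How it is judged:
By the outcome, as a careful person would: the job done as asked, in the order asked, and still so for the second after the job is handed in, with the robot touching nothing.
It also fails if it takes over 58 s, if anything falls off the work surface, if the arm or the gripper's body presses on something with over 40 N, if the wrist force passes 120 N, or if a joint passes its speed limit or range.

## Working session

There is one attempt and no reset: what is moved stays moved. The work goes in short steps, Python scripts to look and compute and a shell command to move; the robot and the scene stay as the last step left them, time stands still between calls to the robot, and variables do not carry over. Pictures are saved under pics/ and viewed, at most 10 in all, crops included, and the job is handed in when it is done.

```bash
mkdir -p pics; cat > h.py <<'E'
import numpy as np, cv2
from cell import sense, get_image, job_done
def snap(n,f,crop=None,s=1):
    d=get_image(n); p=d["pixels"][:,:,::-1]
    if crop: p=p[crop[1]:crop[3],crop[0]:crop[2]]
    cv2.imwrite("pics/"+f,cv2.resize(p,None,fx=s,fy=s,interpolation=cv2.INTER_CUBIC)); return d
def ray(d,u,v,z):
    R=np.array(d["R"]);t=np.array(d["t"]);K=np.array(d["intrinsics"])
    c=-R.T@t; r=R.T@np.linalg.solve(K,[u,v,1]); return c+r*(z-c[2])/r[2]
def proj(d,X):
    p=np.array(d["intrinsics"])@(np.array(d["R"])@np.array(X)+np.array(d["t"])); return p[:2]/p[2]
E
python3 - <<'E'
from h import *
for n in("scene","top"):
    d=snap(n,n+"0.png",s=1.5); print(n,np.round(-np.array(d["R"]).T@d["t"],3))
s=sense();print(s["time_s"],s["tcp_pos"],np.round(s["orientation"],3),s["finger_gap"])
E
```

```text
scene [1.488 0.442 1.004]
top [ 0.417 -0.051  1.142]
0.1 [0.1787511  0.49325566 0.22612201] [[-0.94   0.341 -0.001]
 [ 0.341  0.94  -0.001]
 [ 0.    -0.001 -1.   ]] 0.09219909607170974
```

View pics/scene0.png

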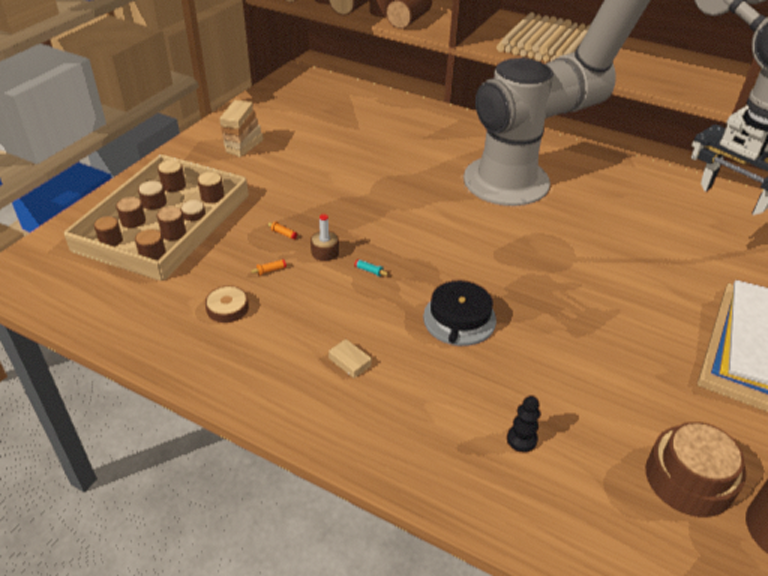

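View pics/top0.png

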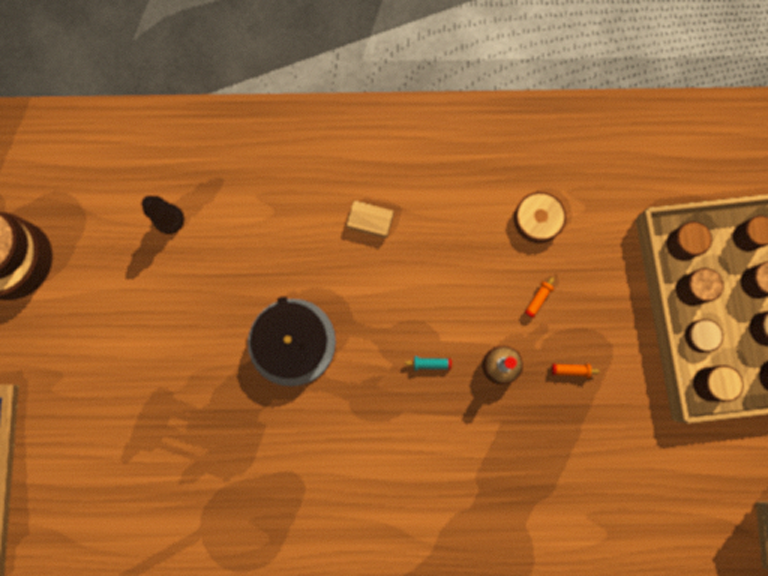

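The top view shows the stand at (503,365) with the red cap at (510,363), and the turntable boss at (288,339) with its knob at (283,300). The scene view shows the cap at (324,217) and the boss at (461,300). Next I'll enlarge both.

```bash
python3 - <<'E'
from h import *
a=get_image("top");b=get_image("scene")
f=lambda d,x0,y0,x1,y1:cv2.resize(d["pixels"][y0:y1,x0:x1,::-1],(400,300),interpolation=cv2.INTER_CUBIC)
cv2.imwrite("pics/c1.png",np.vstack([np.hstack([f(a,150,190,230,250),f(a,300,210,380,270)]),np.hstack([f(b,268,175,348,235),f(b,180,130,260,190)])]))
for n,d,u,v,z in[("cap top",a,510/1.5,363/1.5,.1),("boss top",a,192,226,.058),("cap sc",b,216,144,.1),("boss sc",b,461/1.5,200,.058),("knob",a,283/1.5,200,.02)]: print(n,np.round(ray(d,u,v,z),4))
E
```

```text
cap top [ 0.4666 -0.2384  0.1   ]
boss top [0.5107 0.1014 0.058 ]
cap sc [ 0.4731 -0.234   0.1   ]
boss sc [0.5214 0.1063 0.058 ]
knob [0.5782 0.1157 0.02  ]
```

View pics/c1.png

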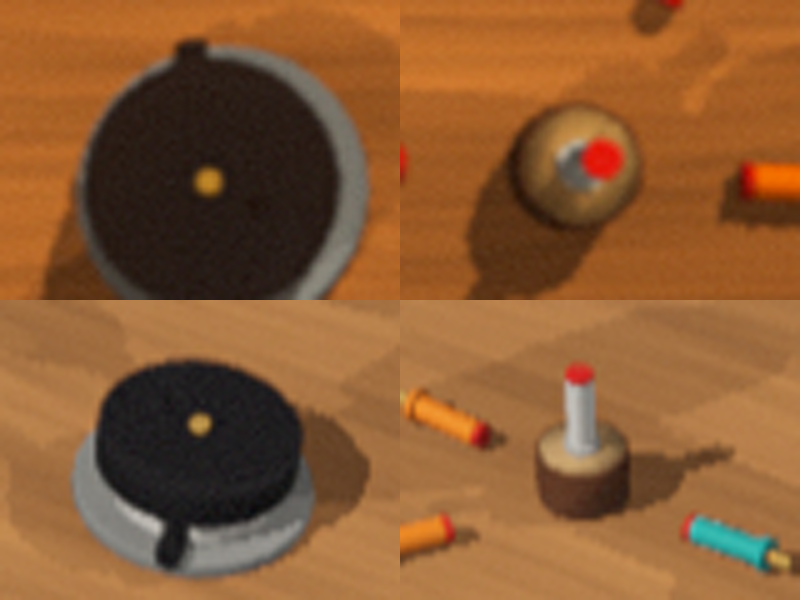

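The crop (5x) shows the cap at crop (602,160), the boss at (208,182), the knob at (190,48), and a faint dark spot on the disc near (258,203), about 26 mm from the boss. I'll triangulate and stretch the contrast there.

```bash
python3 - <<'E'
from h import *
A=[get_image("top") for _ in range(4)];a=A[0];b=get_image("scene")
P=lambda d:np.array(d["intrinsics"])@np.c_[np.array(d["R"]),np.array(d["t"])]
def tri(u,v):
    X=cv2.triangulatePoints(P(a),P(b),np.array(u,float).reshape(2,1),np.array(v,float).reshape(2,1))[:,0];return X[:3]/X[3]
# cap centre top face
print("cap",tri((340.2,241.8),(215.7,144)),"boss",tri((191.3,226.2),(307.8,199.6)))
m=np.mean([x["pixels"].astype(float) for x in A],0).mean(2)[195:255,160:235]
cv2.imwrite("pics/h.png",cv2.resize(np.clip((m-15)*6,0,255).astype(np.uint8),None,fx=8,fy=8,interpolation=cv2.INTER_CUBIC))
h=ray(a,150+258/5-.4,190+203/5-.4,.054); print("spot",h,"boss",ray(a,191.3,226.2,.058),"knob",ray(a,187.7,199.2,.03))
for z in(.1,): print("cap ray top",ray(a,340.2,241.8,z),ray(b,215.7,144,z))
E
```

```text
cap [ 0.46712029 -0.23954738  0.09415354] boss [0.51099853 0.10409745 0.05010436]
spot [0.50086121 0.08010279 0.054     ] boss [0.51028833 0.10304607 0.058     ] knob [0.57881296 0.11654902 0.03      ]
cap ray top [ 0.46701393 -0.23884102  0.1       ] [ 0.47359495 -0.23481648  0.1       ]
```

View pics/h.png

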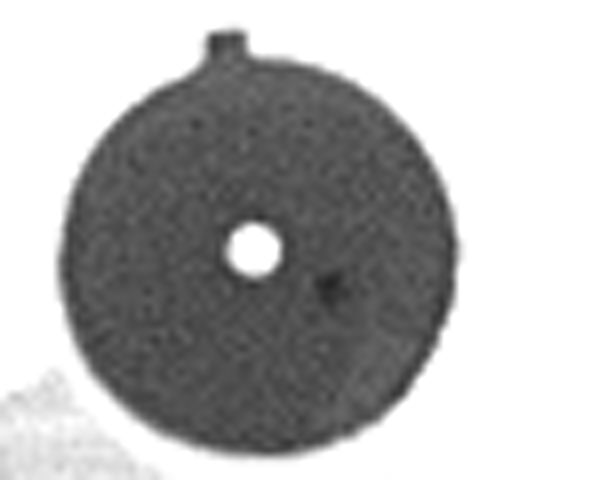

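The stretched picture shows the blind hole at (330,288), 26 mm from the boss at (254,249). Now I'll rotate the tool to line up with the world axes and travel to above the pin.

```bash
python3 -m handwheel '[0,0,0,0,0,-0.074,0, 0,0,0,0,0,-0.074,0, 0,0,0,0,0,-0.074,0, -0.1,-0.14,0,0,0,0,0, -0.1,-0.14,0,0,0,0,0, -0.1,-0.14,0,0,0,0,0, -0.1,-0.14,0,0,0,0,0, -0.1,-0.14,0,0,0,0,0, -0.1,-0.14,0,0,0,0,0, -0.1,-0.14,0,0,0,0,0, -0.1,-0.14,0,0,0,0,0, -0.1,-0.14,0,0,0,0,0, -0.1,-0.14,0,0,0,0,0, -0.1,-0.14,0,0,0,0,0, -0.1,-0.14,0,0,0,0,0, -0.1,-0.14,0,0,0,0,0]'
python3 -m handwheel '[-0.012,-0.165,0,0,0,0,0, -0.012,-0.165,0,0,0,0,0, -0.012,-0.165,0,0,0,0,0, -0.012,-0.165,0,0,0,0,0, -0.012,-0.165,0,0,0,0,0, -0.012,-0.165,0,0,0,0,0, -0.012,-0.165,0,0,0,0,0, -0.012,-0.165,0,0,0,0,0, -0.012,-0.165,0,0,0,0,0, -0.012,-0.165,0,0,0,0,0, -0.012,-0.165,0,0,0,0,0, 0,0,0,0,0,0,0]'
```

```text
time_s: 1.78
tcp_pos: [0.44, 0.1282, 0.2269]
orientation: [[-1.0, -0.001, 0.001], [-0.001, 1.0, 0.0], [-0.001, 0.0, -1.0]]
contact_force: [0.2, 0.4, 0.6]
finger_gap: 0.0916
finger_force: 0.0
time_s: 2.78
tcp_pos: [0.4661, -0.2385, 0.2264]
orientation: [[-1.0, 0.003, 0.001], [0.003, 1.0, -0.002], [-0.001, -0.002, -1.0]]
contact_force: [-0.6, -0.3, -0.6]
finger_gap: 0.0917
finger_force: 0.0
```

```bash
python3 -m handwheel '[0,0,0.15,0,0,0,0, 0,0,0.15,0,0,0,0, 0,0,0.15,0,0,0,0, 0,0,0.13,0,0,0,0, 0,0,0,0,0,0,0]'
python3 - <<'E'
from h import *
d=snap("scene","g1.png",(160,80,280,180),6)
s=sense();print(s["tcp_pos"],proj(d,s["tcp_pos"])-[160,80])
E
```

```text
time_s: 3.2
tcp_pos: [0.4632, -0.2308, 0.1062]
orientation: [[-1.0, -0.001, -0.008], [-0.001, 1.0, 0.006], [0.008, 0.006, -1.0]]
contact_force: [-0.7, 0.6, -0.3]
finger_gap: 0.0918
finger_force: 0.0
[ 0.46461077 -0.23173617  0.10883469] [57.96336117 60.55028401]
```

View pics/g1.png

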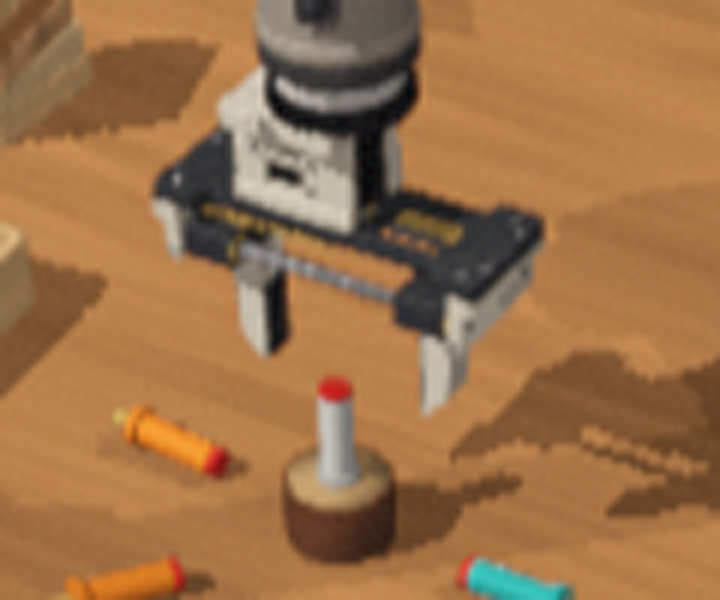

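The picture shows the fingers above the cap (336,388), with the fingertip midpoint at about (349,382). I'll let it settle.

```bash
python3 -m handwheel '[0,0,0,0,0,0,0, 0,0,0,0,0,0,0]'
```

```text
time_s: 3.42
tcp_pos: [0.4671, -0.2336, 0.1126]
orientation: [[-1.0, -0.001, 0.003], [-0.001, 1.0, -0.002], [-0.003, -0.002, -1.0]]
contact_force: [0.4, 0.2, 0.6]
finger_gap: 0.0921
finger_force: 0.0
```

```bash
python3 -m handwheel '[0,-0.025,0,0,0,0,0, 0,0,0.06,0,0,0,0, 0,0,0.06,0,0,0,0, 0,0,0.06,0,0,0,0, 0,0,0.06,0,0,0,0, 0,0,0.03,0,0,0,0, 0,0,0,0,0,0,0, 0,0,0,0,0,0,0, 0,0,0,0,0,0,0]'
```

```text
time_s: 4.17
tcp_pos: [0.4666, -0.2386, 0.0577]
orientation: [[-1.0, -0.001, 0.002], [-0.001, 1.0, -0.001], [-0.002, -0.001, -1.0]]
contact_force: [0.6, -0.5, -0.2]
finger_gap: 0.0913
finger_force: 0.0
```

```bash
python3 -m handwheel '[0,0,0,0,0,0,255, 0,0,0,0,0,0,255, 0,0,0,0,0,0,255, 0,0,0,0,0,0,255, 0,0,0,0,0,0,255, 0,0,0,0,0,0,255, 0,0,0,0,0,0,255, 0,0,0,0,0,0,255, 0,0,0,0,0,0,255, 0,0,0,0,0,0,255]'
```

```text
time_s: 5.0
tcp_pos: [0.466, -0.2381, 0.0567]
orientation: [[-1.0, -0.001, -0.0], [-0.001, 1.0, 0.0], [0.0, 0.0, -1.0]]
contact_force: [-0.2, -0.3, 0.4]
finger_gap: 0.0295
finger_force: 0.0
```

```bash
python3 -m handwheel '[0,0,0,0,0,0,255, 0,0,0,0,0,0,255, 0,0,0,0,0,0,255, 0,0,0,0,0,0,255, 0,0,0,0,0,0,255]'
```

```text
time_s: 5.42
tcp_pos: [0.4659, -0.2381, 0.0566]
orientation: [[-1.0, -0.001, -0.0], [-0.001, 1.0, 0.0], [0.0, 0.0, -1.0]]
contact_force: [-0.8, 0.7, -1.1]
finger_gap: 0.0179
finger_force: 30.0
```

The pin is gripped. Next I'll lift it and carry it to above the near side of the disc.

```bash
python3 -m handwheel '[0,0,-0.1,0,0,0,255, 0,0,-0.1,0,0,0,255, 0,0,-0.1,0,0,0,255, 0,0,-0.1,0,0,0,255, 0,0,0,0,0,0,255, -0.01,0.1,0,0,0,0,255, -0.01,0.1,0,0,0,0,255, -0.01,0.1,0,0,0,0,255, -0.01,0.1,0,0,0,0,255, -0.01,0.1,0,0,0,0,255, -0.01,0.1,0,0,0,0,255, -0.01,0.1,0,0,0,0,255, -0.01,0.1,0,0,0,0,255, -0.01,0.1,0,0,0,0,255, -0.01,0.1,0,0,0,0,255, -0.01,0.1,0,0,0,0,255, -0.01,0.1,0,0,0,0,255, 0,0,0,0,0,0,255, 0,0,0,0,0,0,255]'
python3 - <<'E'
from h import *
a=get_image("top");b=get_image("scene")
f=lambda d,x0,y0,x1,y1:cv2.resize(d["pixels"][y0:y1,x0:x1,::-1],(400,600),interpolation=cv2.INTER_CUBIC)
cv2.imwrite("pics/k.png",np.hstack([f(a,170,190,230,280),f(b,240,140,320,260)]))
E
```

```text
time_s: 7.0
tcp_pos: [0.4894, 0.0026, 0.1359]
orientation: [[-1.0, -0.003, -0.001], [-0.003, 1.0, 0.0], [0.001, 0.0, -1.0]]
contact_force: [0.9, -1.4, -1.3]
finger_gap: 0.0178
finger_force: 30.0
```

View pics/k.png

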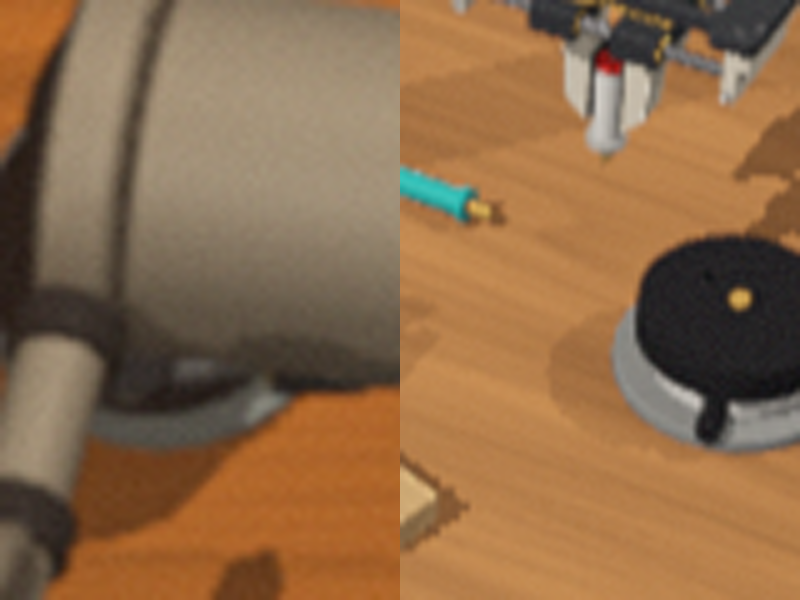

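The top view is blocked by the arm. The scene view shows the pin nose at crop (603,160), the boss at (740,298) and the hole faintly at (712,275). I'll use the nose to correct the scene camera's bias.

```bash
python3 - <<'E'
from h import *
b=snap("scene","k2.png",(265,150,345,210),10)
s=sense();T=s["tcp_pos"]
print(T,"nose pred",proj(b,[T[0],T[1],T[2]-.0326]),"obs",240+203/5-.4,140+160/5-.4)
off=proj(b,[T[0],T[1],T[2]-.0326])-[280.2,171.6]
for n,u,z in(("boss",(240+340/5-.4,140+298/5-.4),.058),("hole",(240+312/5-.4,140+275/5-.4),.054)): print(n,ray(b,*u,z),ray(b,*(u+off),z))
E
```

```text
[0.48959475 0.00118596 0.1363233 ] nose pred [280.62661258 170.0624203 ] obs 280.20000000000005 171.6
boss [0.51785925 0.10562729 0.058     ] [0.51123895 0.1040175  0.058     ]
hole [0.50390872 0.08177625 0.054     ] [0.49715775 0.08006368 0.054     ]
```

View pics/k2.png

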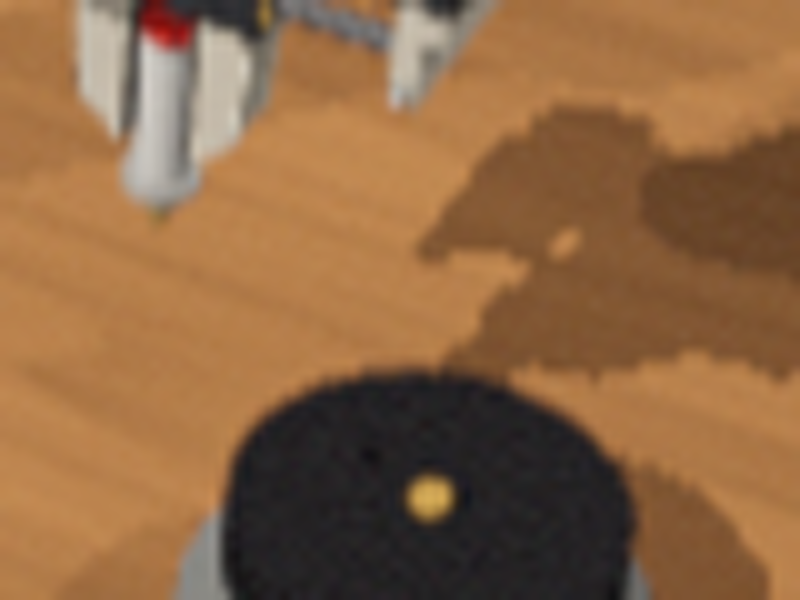

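Both cameras now agree: boss at (.511,.104) and hole at about (.498,.080). I'll touch down about 15 mm before the hole on its 26 mm circle and slide along the circle towards it.

```bash
python3 -m handwheel '[0.005,0.11,0,0,0,0,255, 0,0.11,0,0,0,0,255, 0,0.11,0,0,0,0,255, 0,0.11,0,0,0,0,255, 0,0,0,0,0,0,255, 0,0,0.05,0,0,0,255, 0,0,0.05,0,0,0,255, 0,0,0.05,0,0,0,255, 0,0,0.05,0,0,0,255, 0,0,0.01,0,0,0,255, 0,0,0,0,0,0,255, 0,0,0,0,0,0,255, 0,0,0,0,0,0,255]'
```

```text
time_s: 8.23
tcp_pos: [0.4892, 0.0895, 0.0953]
orientation: [[-1.0, -0.0, 0.001], [-0.0, 1.0, 0.0], [-0.001, 0.0, -1.0]]
contact_force: [0.5, 0.3, -0.7]
finger_gap: 0.0174
finger_force: 30.0
```

```bash
python3 -m handwheel '[0,0,0.015,0,0,0,255, 0,0,0.015,0,0,0,255, 0,0,0,0,0,0,255, 0,0,0,0,0,0,255]'; python3 -m handwheel '[0,0,0.007,0,0,0,255, 0,0,0.006,0,0,0,255, 0,0,0,0,0,0,255, 0,0,0,0,0,0,255]';python3 -m handwheel '[0,0,0.005,0,0,0,255, 0,0,0,0,0,0,255, 0,0,0,0,0,0,255]'
```

```text
time_s: 8.57
tcp_pos: [0.4886, 0.0899, 0.0886]
orientation: [[-1.0, -0.001, -0.0], [-0.001, 1.0, 0.0], [0.0, 0.0, -1.0]]
contact_force: [0.4, -0.5, -0.8]
finger_gap: 0.0178
finger_force: 30.0
time_s: 8.9
tcp_pos: [0.4888, 0.0899, 0.0862]
orientation: [[-1.0, -0.001, 0.0], [-0.001, 1.0, 0.0], [-0.0, 0.0, -1.0]]
contact_force: [0.2, -0.3, 0.3]
finger_gap: 0.0176
finger_force: 30.0
time_s: 9.15
tcp_pos: [0.4888, 0.0899, 0.0852]
orientation: [[-1.0, -0.001, 0.0], [-0.001, 1.0, 0.0], [-0.0, 0.0, -1.0]]
contact_force: [1.1, -0.2, 1.6]
finger_gap: 0.0173
finger_force: 30.0
```

```bash
python3 -m handwheel '[0,0,0.004,0,0,0,255, 0,0,0,0,0,0,255, 0,0,0,0,0,0,255]'; python3 -c "
from h import *
F=[]
for _ in range(4): F.append(sense()['contact_force']); get_image('scene')
print(np.mean(F,0))"
```

```text
time_s: 9.4
tcp_pos: [0.4888, 0.0899, 0.0844]
orientation: [[-1.0, -0.001, 0.0], [-0.001, 1.0, 0.0], [-0.0, 0.0, -1.0]]
contact_force: [-0.1, 0.4, 1.4]
finger_gap: 0.0178
finger_force: 30.0
[0.08182774 0.09234049 1.99092943]
```

```bash
python3 -m handwheel '[-0.004,-0.0053,0,0,0,0,255, -0.004,-0.0053,0,0,0,0,255, -0.004,-0.0053,0,0,0,0,255, -0.0045,-0.005,0,0,0,0,255, -0.0045,-0.005,0,0,0,0,255, -0.0045,-0.005,0,0,0,0,255, 0,0,0,0,0,0,255, 0,0,0,0,0,0,255]'; python3 -m handwheel '[-0.005,-0.0045,0,0,0,0,255, 0,0,0,0,0,0,255, 0,0,0,0,0,0,255]'; python3 -m handwheel '[-0.005,-0.0043,0,0,0,0,255, 0,0,0,0,0,0,255, 0,0,0,0,0,0,255]'; python3 -m handwheel '[-0.005,-0.0042,0,0,0,0,255, 0,0,0,0,0,0,255, 0,0,0,0,0,0,255]'
```

```text
time_s: 10.27
tcp_pos: [0.4941, 0.0834, 0.0843]
orientation: [[-1.0, -0.001, 0.0], [-0.001, 1.0, -0.0], [-0.0, -0.0, -1.0]]
contact_force: [-0.0, -0.1, 2.1]
finger_gap: 0.0176
finger_force: 30.0
time_s: 10.52
tcp_pos: [0.4953, 0.0825, 0.0843]
orientation: [[-1.0, -0.001, 0.001], [-0.001, 1.0, -0.0], [-0.001, -0.0, -1.0]]
contact_force: [1.0, -1.4, -0.8]
finger_gap: 0.0174
finger_force: 30.0
time_s: 10.77
tcp_pos: [0.4957, 0.082, 0.0842]
orientation: [[-1.0, -0.001, -0.0], [-0.001, 1.0, 0.0], [0.0, 0.0, -1.0]]
contact_force: [0.1, -0.2, -0.8]
finger_gap: 0.0174
finger_force: 30.0
time_s: 11.02
tcp_pos: [0.4968, 0.0811, 0.0843]
orientation: [[-1.0, -0.001, -0.0], [-0.001, 1.0, 0.0], [0.0, 0.0, -1.0]]
contact_force: [0.2, 0.1, -1.3]
finger_gap: 0.0176
finger_force: 30.0
```

The force has dropped from 2 N to about 0, so the nose has fallen into the hole. I'll find the centre by feel while going down.

```bash
cat > f.py <<'E'
from h import *
F=[];M=[]
for _ in range(5): s=sense();F.append(s['contact_force']);M.append(s['moment']); get_image('scene')
print("mean",np.round(s['tcp_pos'],4),np.round(np.mean(F,0),2),np.round(np.mean(M,0),3))
E
python3 -m handwheel '[-0.003,-0.003,0,0,0,0,255, 0,0,0.005,0,0,0,255, 0,0,0.005,0,0,0,255, 0,0,0,0,0,0,255, 0,0,0,0,0,0,255]' | head -2; python3 f.py; python3 -m handwheel '[0,0,0.005,0,0,0,255, 0,0,0.005,0,0,0,255, 0,0,0,0,0,0,255, 0,0,0,0,0,0,255]'| head -2; python3 f.py
```

```text
time_s: 11.43
tcp_pos: [0.4973, 0.0805, 0.0822]
mean [0.4974 0.0805 0.0824] [-0.14 -0.12 -1.11] [0.016 0.014 0.004]
time_s: 12.02
tcp_pos: [0.4973, 0.0805, 0.0802]
mean [0.4974 0.0805 0.0803] [-0.08 -0.01 -1.04] [ 0.035 -0.019 -0.008]
```

```bash
python3 -m handwheel '[0,0,0.01,0,0,0,255, 0,0,0.01,0,0,0,255, 0,0,0.01,0,0,0,255, 0,0,0,0,0,0,255, 0,0,0,0,0,0,255]'; python3 f.py; python3 -m handwheel '[0,0,0.005,0,0,0,255, 0,0,0.005,0,0,0,255, 0,0,0,0,0,0,255, 0,0,0,0,0,0,255]'| head -2; python3 f.py
```

```text
time_s: 12.68
tcp_pos: [0.4973, 0.0805, 0.0741]
orientation: [[-1.0, -0.001, -0.0], [-0.001, 1.0, 0.0], [0.0, 0.0, -1.0]]
contact_force: [-0.3, -0.9, -1.4]
finger_gap: 0.0179
finger_force: 30.0
mean [0.4975 0.0805 0.0744] [-0.09 -0.55 -1.19] [ 0.002  0.012 -0.023]
time_s: 13.27
tcp_pos: [0.4974, 0.0805, 0.0722]
mean [0.4974 0.0805 0.0723] [ 0.26 -0.06 -0.51] [ 0.033  0.011 -0.014]
```

```bash
for i in 1 2; do python3 -m handwheel '[0,0,0.004,0,0,0,255, 0,0,0,0,0,0,255, 0,0,0,0,0,0,255]'| sed -n 2p; python3 f.py; done; for i in 1 2 ; do python3 -m handwheel '[0,0,0.0025,0,0,0,255, 0,0,0,0,0,0,255, 0,0,0,0,0,0,255]'| sed -n 2p; python3 f.py; done
```

```text
tcp_pos: [0.4974, 0.0805, 0.0715]
mean [0.4974 0.0805 0.0715] [ 0.04 -0.2  -0.6 ] [0.031 0.031 0.009]
tcp_pos: [0.4973, 0.0805, 0.0706]
mean [0.4974 0.0805 0.0707] [ 0.45  0.09 -1.23] [ 0.04   0.016 -0.016]
tcp_pos: [0.4975, 0.0805, 0.0705]
mean [0.4975 0.0805 0.0705] [-1.34 -0.26  4.5 ] [-0.007  0.277 -0.003]
tcp_pos: [0.4976, 0.0805, 0.0705]
mean [0.4976 0.0805 0.0705] [-2.92 -0.51  9.99] [-0.014  0.517  0.007]
```

The collar is seated: 10 N at z .0705. I'll ease off a little, release, and rise straight up.

```bash
python3 -m handwheel '[0,0,-0.0025,0,0,0,255, 0,0,0,0,0,0,255, 0,0,0,0,0,0,120, 0,0,0,0,0,0,120, 0,0,0,0,0,0,120, 0,0,0,0,0,0,120, 0,0,0,0,0,0,120, 0,0,0,0,0,0,120, 0,0,0,0,0,0,120, 0,0,0,0,0,0,120]'; python3 f.py
```

```text
time_s: 16.35
tcp_pos: [0.4974, 0.0805, 0.0702]
orientation: [[-1.0, -0.001, -0.0], [-0.001, 1.0, 0.0], [0.0, 0.0, -1.0]]
contact_force: [-0.6, -0.0, 0.1]
finger_gap: 0.0484
finger_force: 0.0
mean [0.4974 0.0805 0.0702] [0.23 0.29 0.01] [-0.006  0.019 -0.01 ]
```

Now rise, then move back clear and look.

```bash
python3 -m handwheel '[0,0,-0.05,0,0,0,120, 0,0,-0.1,0,0,0,120, 0,0,-0.1,0,0,0,120, 0,0,-0.1,0,0,0,120, 0,0,-0.1,0,0,0,120, 0,0,-0.1,0,0,0,120, 0,0,-0.1,0,0,0,120, 0,-0.15,0,0,0,0,120, 0,-0.15,0,0,0,0,120, 0,-0.15,0,0,0,0,120, 0,-0.15,0,0,0,0,120, 0,-0.15,0,0,0,0,120, 0,-0.15,0,0,0,0,120, 0,-0.15,0,0,0,0,120, 0,0,0,0,0,0,120, 0,0,0,0,0,0,120]'|head -2
python3 - <<'E'
from h import *
a=get_image("top");b=get_image("scene")
f=lambda d,x0,y0,x1,y1:cv2.resize(d["pixels"][y0:y1,x0:x1,::-1],(400,400),interpolation=cv2.INTER_CUBIC)
cv2.imwrite("pics/end.png",np.hstack([f(a,150,185,230,265),f(b,265,150,345,230)]))
E
```

```text
time_s: 17.93
tcp_pos: [0.4974, -0.1307, 0.2007]
```

View pics/end.png

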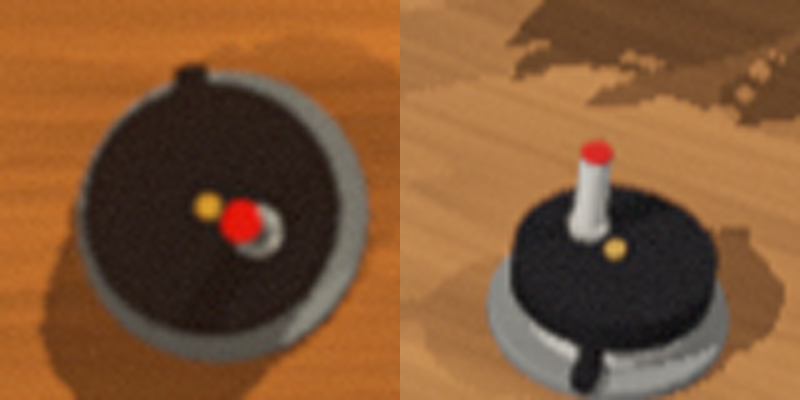

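The pin stands with its collar (263,232) on the disc and its cap at (240,222). I'll check how upright it is against a projection.

```bash
python3 - <<'E'
from h import *
for n,o in(("top",(150,185)),("scene",(265,150))):
    d=get_image(n)
    for z in(.054,.059,.114): print(n,z,np.round((proj(d,[.4975,.0805,z])-o+.4)*5+[0 if n=="top" else 400,0],1))
print("stand"); d=get_image("scene")
for z in(.045,.1): print(np.round((proj(d,[.467,-.239,z])-[180,130]+.4)*5+[400,300],1))
E
```

```text
top 0.054 [257.1 235.1]
top 0.059 [255.8 234.4]
top 0.114 [240.9 225.4]
scene 0.054 [589.6 217.9]
scene 0.059 [590.3 211.6]
scene 0.114 [598.8 140.7]
stand
[583.4 433.4]
[580.5 364.6]
```

The projection of an upright pin matches in both views (scene lean +8.5 px expected, about +9 seen), so it is upright and flush.

```bash
python3 -c "
from cell import job_done
print(job_done())"
```

```text
the job is handed in; nothing more can be done
None
```

The pin dropped into the blind hole after a light slide (about 2 N), was pushed home (about 10 N) and let go; it stands upright and flush by force and both cameras, the bystanders were never approached, and the job is handed in (about 18 s used).

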